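# Push the spent label roll through the chute flap

### The arm

A 6-joint arm with a two-finger parallel gripper is mounted at the origin on a cart in front of the work surface, level with it; the furniture and walls round the work are solid. World frame = base frame: x ahead of the robot, y to its left, z up, the work surface at z = 0. Lengths are in mm, angles in degrees, forces in N, time in s.
With the tool pointing down it reaches from about 300 to 850 mm from the base axis. Payload 4.2 kg.
Tool frame: the origin (TCP) lies midway between the tips of the shut fingers; the grasp point (between the pads) lies 19 mm behind it; y points along the fingers, z is the direction in which the jaws open and shut, and the axes are right-handed (so a half turn about y gives the same grasp; the last joint's range is limited). The gripper opens to 91 mm and grips with 3 to 60 N. Pads are 32 mm wide; open, the fingers measure 118 mm over their backs; the gripper's body (76 mm by 178 mm) begins 60 mm behind the grasp point.
Start: joints at [-1.146, 18.312, 89.639, -0, 72.044, -1.146], TCP at [575.016, 0, 213.976] pointing down, gripper open.
Joint ranges: [-177.97, 177.97], [-48.28, 115.42], [12.27, 149.76], [-77.06, 257.06], [2.81, 150.46], [-146.56, 146.56]. Speed limits (degrees/s): [147.25, 147.25, 180, 180, 180, 180].

### API

Orientations are given as [roll, pitch, yaw] about the fixed x, y, z axes, in that order (R = Rz(yaw) Ry(pitch) Rx(roll)).
In Python, from workcell import env gives the robot as it stands.
- The arm moves only by the shell command python3 -m handwheel 'ROWS' [FORCE]. ROWS is JSON, a list of rows, each a list of 3 entries, a list of its own where there are three numbers: the opening, from 0 (shut) to 1 (fully open), then the shift along the tool's x, y, z in mm, then the turn, a rotation vector about the tool's x, y, z in degrees. A call has exactly 10 rows; each row shifts and turns the commanded pose from where the row before left it, along the tool's axes as they then stand; what a row does not reach is not made up. A row lasts 1/12 s, in which the tool goes at most 41.7 mm and 7.16 degrees, less where a joint would pass 70% of its speed; a pose out of reach is approached as far as the arm can. A call is refused whole if a number of a shift passes 41.7 or a number of a turn 7.16, either way. A call with a gripper value outside its range is refused whole. The fingers move at their own pace and stop on an object; FORCE is the grip in N (left out, the last holds). Time passes only in rows, so rows that do not move let the fingers close, or fill a call up. It gives the time, the measured TCP pose, the force and the opening at its end, in the units of the state.
- env.state(): the state, without advancing time (a new reading comes with each control period).
- env.grab_frame(name): name is "scene" or "side" or "wrist"; returns the picture (420x560x3 uint8, red, green, blue); there is no depth.
- env.camera_info(name): a dict with "fx", "fy", "cx", "cy" (pixels), "camera_from_world" (4x4, takes a point from world to camera coordinates); the wrist camera has in their place "mount" (4x4, takes a point from camera to tool coordinates, whose origin is the TCP and whose axes are the tool frame's). Camera axes: x right, y down, z forward; pixel columns grow to the right and rows downward; lengths in mm; the calibration is good to about 2 mm. The wrist camera is an equidistant fisheye: a pixel r from the principal point sees the ray r / f radians off the axis. A picture is of the moment at which its call begins: read the wrist's pose just before it. camera_info takes no time and is no camera call.
- env.job_done(): hands the job in, once; it reports no verdict.
Trained networks look in the newest picture that a camera, given by its name, has taken for a name from the list of things; names that differ only in an ending like _2 or _b are one class to them, and where a whole thing is asked for, a point or a joint stands for the part that bears it (a point fixed in the world has none). Each returns a list of dicts, best first, with "p" (0 to 1); they miss things now and then, are a little off and sometimes report something else, mostly with a low value. They report only what shows in the picture. A call takes as long as a camera call. They do not tell look-alikes from the thing itself.
- env.masks_of(camera, label): "region" (420x560 bool, what is visible of it) and "location" ([column, row] in pixels, amid what is visible of it).
The state is a dict: "time_s": time; "qpos": joint angles; "qvel": joint speeds; "effort": joint torques, N m; "ee_pos": TCP position; "ee_rot": TCP orientation; "force": force on the tool from outside, world axes, zero at the start; "torque": the same for the moment, N m; "gripper_width": finger opening in mm.
Only numpy, scipy, OpenCV 4.12 (cv2) and the standard library are available. Lean on these libraries where they do the work, as an engineer would, in place of code of your own. Each camera call takes 0.05 s, during which the arm holds its last target.

### The job

Throw away the spent label roll lying on the deck of the waste chute without picking it up: with the fingertips push it across the deck to the mouth and on through the hanging flap until it drops into the bin behind. Then draw the fingers back out so that the flap swings shut. Never lift the roll, and leave the vials and the other things on the bench where they stand.

Things in the scene. Friction and masses are not known exactly. Their poses are not given: they have to be found in the camera images.
- chute: Fixed waste chute, white with a bare metal deck. Origin on the worktop under the middle of the flap; x axis = feed direction (away from the robot, through the flap), y left, z up. Level deck at z = 95 mm, x -200 to +18 mm, y -120 to +120 mm; it ends above the bin. Lips 5 mm high along its left and right edges, x -200 to -65 mm.
- gate (a point): Middle of the gate at deck height (95 mm over the worktop), under the flap's hinge at the chute's x = 0; axes as the chute's. From x = -20 mm on the lane is 72 mm wide (y +-36 mm): low walls 18 mm high, then from x = -10 mm side walls 62 mm above the deck, 5 mm thick, on past the flap round the bin to x = 138.
- funnel (a point): On the deck, chute x = -65 mm, y = 0: the wide end of the funnel. Two upright guides, 18 mm high and 4 mm thick, run from x -65, y +-87 mm to x -19, y +-37 mm.
- bin_floor (a point): Middle of the bin's floor, 70 mm below the deck and 75 mm beyond the flap. The bin spans x 18 to 133 mm and y +-36 mm of the chute's frame. A fixed clear cover, its top 65 mm above the deck, closes it from above from x = 8 mm on.
- flap (a joint): Grey plate 68 x 49 mm, 25 g, hung from a 6 mm rod across the lane, its axis 52 mm above the deck. 0 = shut; grows to 1.5 rad as the lower edge swings away from the robot; cannot swing towards it. The roll opens it with under 1 N; free, it falls shut in about 1 s; fingers under it hold it open. Upright fingers strike the rod: lean them 25 to 40 degrees, tips leading.
- label_roll: White label roll lying flat, 58 mm across, 28 mm high, about 45 g, on the deck before the funnel, anywhere from 65 mm left to 65 mm right of the lane's middle. Origin: middle of its underside. Slides under 1 N. Drops into the bin once its centre is well past the deck's end (chute x = 18 mm): push its near side up to the flap's plane or some 8 mm past it.
- vial_left: Small brown capped vial, 22 mm across, 45 mm high, standing on the deck outside the left guide, about 87 mm left of the gate's middle. Not to be disturbed. Origin under its middle.
- vial_right: The same, outside the right guide.
- plate_rack: White microtube rack 127 x 184 x 33 mm on the worktop to the left. Bystander.
- pen: Marker pen, 135 mm long, on the worktop left of the chute. Bystander.
- cuvette_strip: Strip of eight white caps, 112 mm long, on the worktop left of the chute. Bystander.
There are look-alikes about, which are no part of the job. Leave any purple look-alike of the label_roll alone.

How it is judged (in metres and radians):
On the way, in this order (a step that is already met when the one before it is completed fails the run):
1. the roll, lying flat on the deck, pushes the flap open (value of joint flap above 0.5 rad and x of label_roll in the frame of gate between -0.035 and 0.03 m and z of label_roll in the frame of gate above -0.02 m), for 0.1 s.
2. the roll has dropped into the bin (x of label_roll in the frame of gate above 0.005 m and z of label_roll in the frame of gate below -0.025 m), for 0.1 s.
At the end, for the whole second after the job is handed in: The label roll lies at rest (under 20 mm/s) inside the bin behind the flap, its origin at least 25 mm below the deck, and the flap hangs shut (under 0.1 rad) (x of label_roll in the frame of chute between 0.005 and 0.138 m and y of label_roll in the frame of chute between -0.04 and 0.04 m and z of label_roll in the frame of chute below 0.07 m and linear speed of label_roll below 0.02 m/s and value of joint flap below 0.1 rad); the robot touches nothing.
It fails at once if the roll is lifted more than 12 mm off the deck (z of label_roll in the frame of gate above 0.012 m).
It fails at once if the roll is pushed off the deck elsewhere than through the flap (z of label_roll in the frame of gate below -0.04 m and x of label_roll in the frame of gate below -0.01 m).
It fails at once if a vial is moved more than 15 mm or tipped (distance of any of vial_left, vial_right from where it was at the start of the episode above 0.015 m or angle between any of vial_left, vial_right's own z axis and vertical above 0.4 rad).
It fails at once if another thing on the bench is moved more than 25 mm (distance of any of plate_rack, pen, cuvette_strip from where it was at the start of the episode above 0.025 m).
It also fails if it takes over 54 s, if anything falls off the work surface, if the arm or the gripper's body presses on something with over 40 N, if the wrist force passes 120 N, or if a joint passes its speed limit or range.

## Working session

There is one attempt and no reset: what is moved stays moved. The work goes in short steps, Python scripts to look and compute and a shell command to move; the robot and the scene stay as the last step left them, time stands still between calls to the robot, and variables do not carry over. Pictures are saved under pics/ and viewed, and the job is handed in when it is done.

```bash
mkdir -p pics; ls; python3 - <<'E'
from workcell import env
import cv2, numpy as np
print(env.state())
for n in ["scene","side","wrist"]:
    f=env.grab_frame(n); cv2.imwrite(f"pics/{n}0.png",f[:,:,::-1]); print(n,env.camera_info(n))
    for l in ["label_roll","vial_left","chute","flap"]:
        for d in env.masks_of(n,l): print(n,l,d["p"],d["location"],d["region"].sum())
print(env.state()["time_s"])
E
```

```text
pics
{'time_s': 0.0, 'qpos': array([-1.14424386e+00,  1.83511386e+01,  8.97067117e+01, -7.33394941e-04,
        7.20431824e+01, -1.14645151e+00]), 'qvel': array([ 0.00724771, -0.11369157, -0.02635439, -0.02653908, -0.05802699,
        0.02652556]), 'effort': array([-5.01459035e-04, -4.12465632e+01, -2.31973493e+01,  7.28826877e-02,
        4.58198413e-02, -1.41870069e-04]), 'ee_pos': array([5.74494126e+02, 2.35596550e-02, 2.13123245e+02]), 'ee_rot': array([-9.01010264e+01,  1.32433108e-03, -8.99975668e+01]), 'force': array([-0.53693035,  0.47243058, -0.65436626]), 'torque': array([-0.00573139, -0.03549081, -0.06729564]), 'gripper_width': 91.11736133346255}
scene {'fx': 403.13304947540746, 'fy': 403.13304947540746, 'cx': 277.3871819810248, 'cy': 206.57766791603763, 'camera_from_world': array([[ 6.08001363e-01, -7.93889965e-01,  8.54785622e-03,
        -3.49441220e+02],
       [-4.56266241e-01, -3.58202361e-01, -8.14562573e-01,
         3.70380253e+02],
       [ 6.49734915e-01,  4.91355057e-01, -5.80012714e-01,
         5.65832644e+02],
       [ 0.00000000e+00,  0.00000000e+00,  0.0000
[... 923 characters left out ...]
] 276
wrist {'fx': 325.19226210127806, 'fy': 325.19226210127806, 'cx': 283.942559157081, 'cy': 211.43457815108735, 'mount': array([[-8.02190612e-04,  9.58961925e-01,  2.83533743e-01,
        -7.98980906e+01],
       [ 5.74239303e-05, -2.83533790e-01,  9.58962245e-01,
        -1.69767783e+02],
       [ 9.99999677e-01,  7.85552132e-04,  1.72380782e-04,
        -9.15174464e-01],
       [ 0.00000000e+00,  0.00000000e+00,  0.00000000e+00,
         1.00000000e+00]])}
wrist label_roll 0.95 [214.4, 284.9] 839
wrist label_roll 0.74 [181.5, 87.0] 925
wrist vial_left 0.83 [347.6, 252.3] 785
wrist chute 0.73 [184.1, 30.0] 1225
wrist chute 0.67 [275.2, 259.2] 20255
wrist flap 0.62 [349.4, 330.3] 253
0.75
```

View pics/scene0.png

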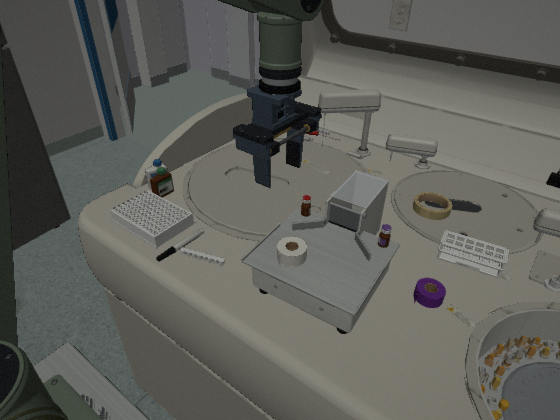

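View pics/side0.png

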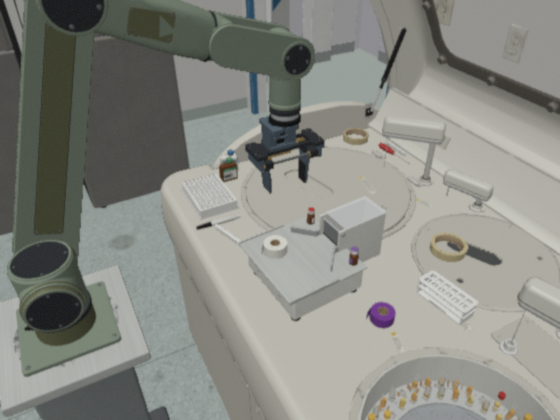

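View pics/wrist0.png

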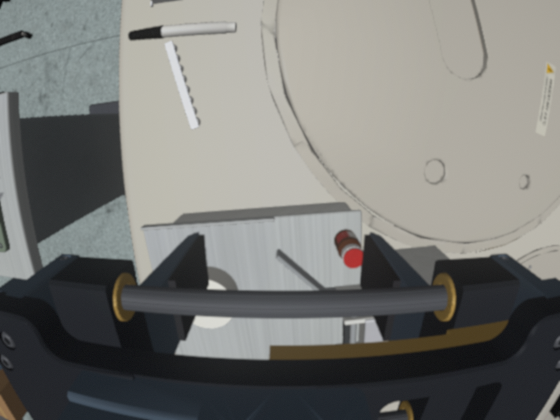

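The white roll is on the deck at scene (291,250), and it is the target. The purple one at (429,292) is on the worktop, so it is the look-alike and I'll leave it alone. Next I'll enlarge the crops to confirm this and find the chute corners.

```bash
python3 - <<'E'
import cv2
a=cv2.imread("pics/scene0.png")[160:340,230:430]; cv2.imwrite("pics/sc1.png",cv2.resize(a,None,fx=3.3,fy=3.3,interpolation=cv2.INTER_CUBIC))
a=cv2.imread("pics/side0.png")[190:330,220:400]; cv2.imwrite("pics/sd1.png",cv2.resize(a,None,fx=4,fy=4,interpolation=cv2.INTER_CUBIC))
E
```

```text
(no output)
```

View pics/sc1.png

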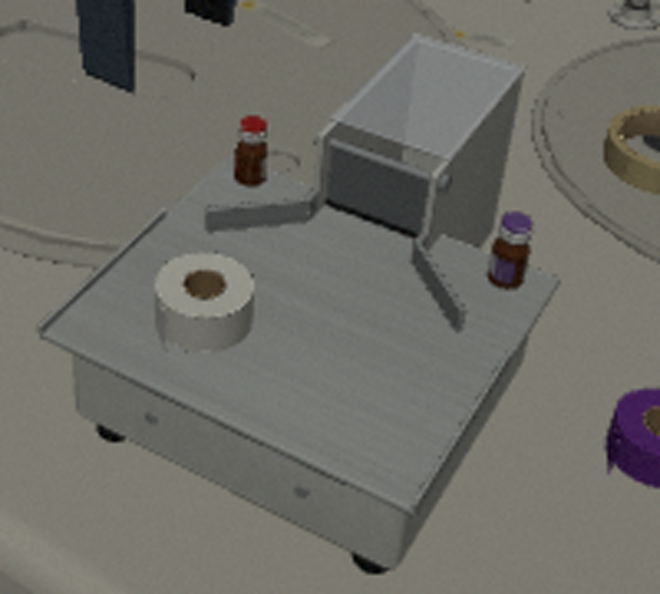

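View pics/sd1.png

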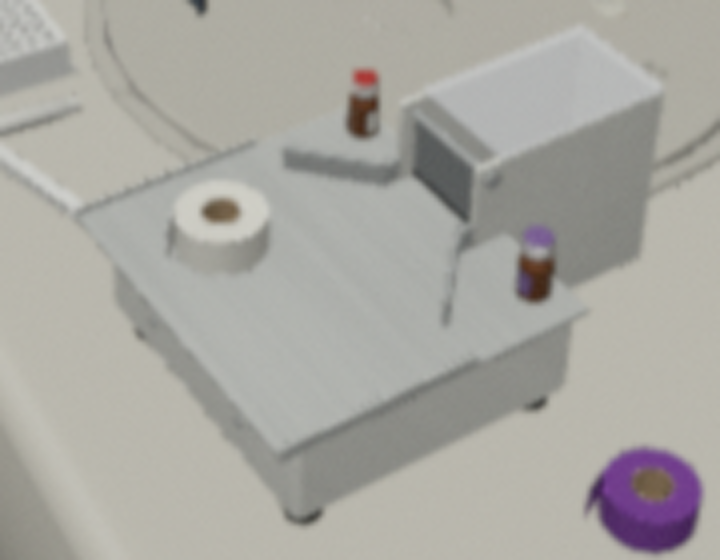

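```bash
cat > h.py <<'E'
from workcell import env
import cv2, numpy as np
from scipy.optimize import least_squares
def proj(n,P):
    c=env.camera_info(n); T=c["camera_from_world"]; q=np.atleast_2d(P)@T[:3,:3].T+T[:3,3]
    return np.c_[c["fx"]*q[:,0]/q[:,2]+c["cx"], c["fy"]*q[:,1]/q[:,2]+c["cy"]]
def chw(p,P):
    P=np.atleast_2d(P).astype(float);c,s=np.cos(p[2]),np.sin(p[2])
    return P@np.array([[c,s,0],[-s,c,0],[0,0,1]])+[p[0],p[1],0]
def cyl(c,z0,r,h):
    t=np.linspace(0,2*np.pi,40,endpoint=False)
    return np.vstack([np.c_[c[0]+r*np.cos(t),c[1]+r*np.sin(t),np.full(40,z)] for z in(z0,z0+h)])
def hullmask(n,c,z0,r,h):
    m=np.zeros((420,560),np.uint8); cv2.fillConvexPoly(m,cv2.convexHull(np.round(proj(n,cyl(c,z0,r,h))*16).astype(np.int32)),1,shift=4); return m>0
E
python3 - <<'E'
from h import *
A=lambda u:np.array(u)/3.3+[230,160]
B=lambda u:np.array(u)/4+[220,190]
obs={"scene":[((-200,120,100),A((40,330))),((-200,-120,98),A((410,513))),((18,-120,95),A((558,280))),((-65,-87,113),A((463,305))),((-65,-87,95),A((462,328))),((-65,87,113),A((206,208))),((-65,87,95),A((208,230)))],
"side":[((-200,120,100),B((78,210))),((-200,-120,98),B((283,448))),((18,-120,95),B((588,312))),((-65,87,113),B((284,150))),((-65,-87,95),B((446,325)))]}
def res(p): return np.concatenate([(proj(n,chw(p,[o[0] for o in L]))-[o[1] for o in L]).ravel() for n,L in obs.items()])
s=least_squares(res,[600,-100,-0.2],loss="soft_l1"); p=s.x; print("chute",p[:2],np.degrees(p[2])); print(np.round(res(p).reshape(-1,2),1).tolist())
for n in ["scene","side"]:
    s2=least_squares(lambda q:np.concatenate([(proj(n,chw(q,[o[0] for o in obs[n]]))-[o[1] for o in obs[n]]).ravel()]),p); print(n,s2.x[:2],np.degrees(s2.x[2]))
def cc(w): 
    c,s_=np.cos(p[2]),np.sin(p[2]); d=np.array(w)-p[:2]; return [c*d[0]+s_*d[1],-s_*d[0]+c*d[1]]
np.save("chute.npy",p)
for lab,r,h in [("label_roll",29,28),("vial_left",11,45),("vial_right",11,45)]:
  for n in ["scene","side"]:
    env.grab_frame(n)
    for d in env.masks_of(n,lab):
      ys,xs=np.nonzero(d["region"]); m=np.array([xs.mean(),ys.mean()])
      f=lambda c: (lambda mm: np.array([np.nonzero(mm)[1].mean(),np.nonzero(mm)[0].mean()])-m)(hullmask(n,c,95,r,h))
      # centroid of hull as continuous
      def g(c):
        hu=cv2.convexHull(proj(n,cyl(c,95,r,h)).astype(np.float32)); M=cv2.moments(hu); return np.array([M["m10"],M["m01"]])/M["m00"]-m
      q=least_squares(g,p[:2]-[80,0]).x
      mm=hullmask(n,q,95,r,h); iou=(mm&d["region"]).sum()/(mm|d["region"]).sum()
      print(lab,n,d["p"],m.round(),"w",q.round(1),"chute",np.round(cc(q),1),"iou",round(iou,2))
print(env.state()["time_s"])
E
```

```text
chute [ 639.80850887 -126.26958275] 4.348886211649523
[[-0.6, -1.6], [2.2, -1.6], [1.1, -0.9], [0.2, 1.8], [-0.8, 1.7], [0.4, 0.2], [-0.5, 0.2], [-1.0, -0.8], [-0.5, 1.2], [0.8, -1.2], [-0.1, -1.0], [-0.3, 0.5]]
scene [ 639.31066358 -125.97906364] 4.248815191563471
side [ 640.14246963 -127.01176836] 4.252345606520889
label_roll scene 0.98 [292. 251.] w [499.1 -92.2] chute [-137.7   44.6] iou 0.95
label_roll scene 0.63 [429. 293.] w [ 559.8 -341.6] chute [ -96.1 -208.7] iou 0.72
label_roll side 0.59 [275. 247.] w [ 493.3 -124.1] chute [-145.9   13.3] iou 0.34
vial_left scene 0.57 [306. 206.] w [639.6  16.2] chute [ 10.6 142.1] iou 0.0
vial_left scene 0.38 [384. 235.] w [ 644.2 -216.5] chute [ -2.5 -90.3] iou 0.83
vial_left side 0.6 [311. 216.] w [ 559.8 -126.3] chute [-79.8   6.1] iou 0.0
vial_right scene 0.52 [384. 236.] w [ 641.1 -215.9] chute [ -5.5 -89.5] iou 0.74
vial_right side 0.59 [353. 256.] w [ 640.5 -220.8] chute [ -6.4 -94.3] iou 0.62
1.35
```

```bash
python3 - <<'E'
from h import *
p=np.load("chute.npy")
env.grab_frame("side")
print(proj("side",[[499.1,-92.2,109]]),proj("side",chw(p,[[0,0,95]])))
for d in env.masks_of("side","label_roll"):
  print(d["p"],d["location"])
  m=np.array(np.nonzero(d["region"])).mean(1)[::-1]
  def g(c):
    hu=cv2.convexHull(proj("side",cyl(c,95,29,28)).astype(np.float32)).astype(float).reshape(-1,2)
    x,y=hu.T;x1,y1=np.roll(hu,-1,0).T;k=x*y1-x1*y
    return np.array([((x+x1)*k).sum(),((y+y1)*k).sum()])/(3*k.sum())-m
  q=least_squares(g,[499,-92],diff_step=1e-3).x; print(m,q, (hullmask("side",q,95,29,28)&d["region"]).sum()/(hullmask("side",q,95,29,28)|d["region"]).sum())
# overlay
a=cv2.imread("pics/scene0.png")
for P in [[-200,120,95],[-200,-120,95],[18,-120,95],[0,36,95],[0,-36,95],[-65,87,95],[-65,-87,95],[0,0,147]]:
  u=proj("scene",chw(p,[P]))[0]; cv2.circle(a,tuple(np.round(u).astype(int)),1,(0,255,0),-1)
cv2.imwrite("pics/ov.png",cv2.resize(a[160:340,230:430],None,fx=3.3,fy=3.3))
# tool orientation: approach leaning lean deg forward in chute frame, jaws along chute y
from scipy.spatial.transform import Rotation as R
E
```

```text
[[275.28188405 246.90798792]] [[331.21113211 241.60521627]]
0.81 [382.0, 314.3]
[381.33497537 314.19376026] [ 597.90727658 -385.23780151] 0.7868217054263565
0.6 [277.0, 242.6]
[274.49298597 246.59318637] [498.11609221 -89.87827264] 0.9318181818181818
```

View pics/ov.png

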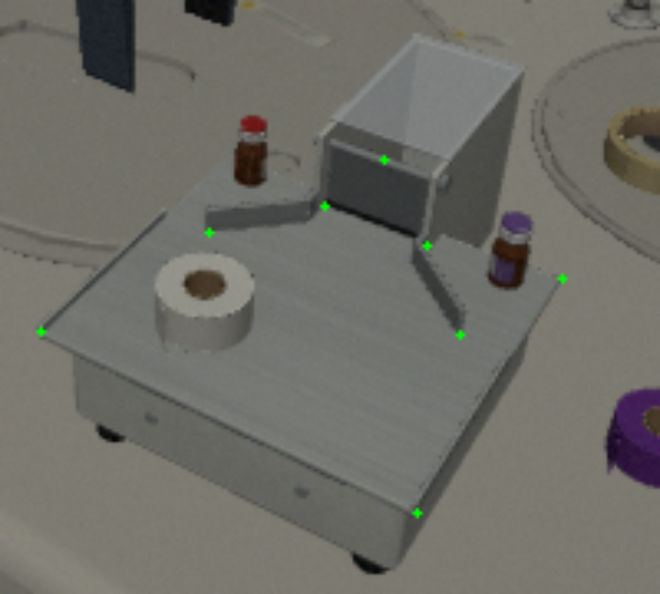

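The deck overlay agrees with the picture. The roll is at about world (499,-91), which is chute (-138,46). I'll turn the tool aloft to world heading -30°, set the fingers part open as a cradle, and lean it 30°.

```bash
python3 -m handwheel '[[0.33,[0,0,0],[0,-6.667,0]],[0.33,[0,0,0],[0,-6.667,0]],[0.33,[0,0,0],[0,-6.667,0]],[0.33,[0,0,0],[0,-6.667,0]],[0.33,[0,0,0],[0,-6.667,0]],[0.33,[0,0,0],[0,-6.667,0]],[0.33,[0,0,0],[0,-6.667,0]],[0.33,[0,0,0],[0,-6.667,0]],[0.33,[0,0,0],[0,-6.667,0]],[0.33,[0,0,0],[0,0,-6]]]' 20
python3 -m handwheel '[[0.33,[0,0,0],[0,0,-6]],[0.33,[0,0,0],[0,0,-6]],[0.33,[0,0,0],[0,0,-6]],[0.33,[0,0,0],[0,0,-6]],[0.33,[0,0,0],[0,0,0]],[0.33,[0,0,0],[0,0,0]],[0.33,[0,0,0],[0,0,0]],[0.33,[0,0,0],[0,0,0]],[0.33,[0,0,0],[0,0,0]],[0.33,[0,0,0],[0,0,0]]]'
cat >> h.py <<'E'
from scipy.spatial.transform import Rotation as R
def tool():
    s=env.state(); return s, R.from_euler("xyz",s["ee_rot"],degrees=True).as_matrix()
def report(target=None):
    s,M=tool(); p=np.load("chute.npy"); e=s["ee_pos"]; c,q=np.cos(p[2]),np.sin(p[2]); d=e-[p[0],p[1],95]
    print("t",round(s["time_s"],2),"tcp",e.round(1),"chute",np.round([c*d[0]+q*d[1],-q*d[0]+c*d[1],d[2]],1),"w",round(s["gripper_width"],1),"F",s["force"].round(1),"q",s["qpos"].round())
    print("toolx",M[:,0].round(3),"y",M[:,1].round(3),"z",M[:,2].round(3))
    if target is not None: print("shift in tool axes",(M.T@(np.array(target)-e)).round(1))
E
python3 -c "
from h import *
report([438.8,-56.5,160])"
```

```text
time_s: 2.28
ee_pos: [578.3, -1.6, 213.4]
ee_rot: [-90.0, -6.2, -29.9]
force: [1.3, -0.9, -0.3]
gripper_width: 30.7
time_s: 3.12
ee_pos: [576.1, -0.5, 214.4]
ee_rot: [-90.0, -30.0, -30.1]
force: [-0.8, -0.0, -0.6]
gripper_width: 30.0
t 3.12 tcp [ 5.761e+02 -5.000e-01  2.144e+02] chute [-54.  130.2 119.4] w 30.0 F [-0.8 -0.  -0.6] q [  9.   8. 110. -29.  41. -32.]
toolx [ 0.749 -0.434  0.5  ] y [ 0.433 -0.25  -0.866] z [0.501 0.865 0.001]
shift in tool axes [-105.7    1.6 -117.3]
```

```bash
python3 -m handwheel '[[0.33,[-13,0,-14.5],[0,0,0]],[0.33,[-13,0,-14.5],[0,0,0]],[0.33,[-13,0,-14.5],[0,0,0]],[0.33,[-13,0,-14.5],[0,0,0]],[0.33,[-13,0,-14.5],[0,0,0]],[0.33,[-13,0,-14.5],[0,0,0]],[0.33,[-13,0,-14.5],[0,0,0]],[0.33,[-15,1.5,-16],[0,0,0]],[0.33,[0,0,0],[0,0,0]],[0.33,[0,0,0],[0,0,0]]]'
python3 -c "
from h import *
report([438.8,-56.5,107])
for n in ['wrist','scene']: cv2.imwrite('pics/%s2.png'%n,env.grab_frame(n)[:,:,::-1])"
```

```text
time_s: 3.95
ee_pos: [437.6, -56.6, 159.9]
ee_rot: [-90.0, -30.0, -30.1]
force: [0.9, 0.3, 0.3]
gripper_width: 30.4
t 3.95 tcp [437.6 -56.6 159.9] chute [-196.4   84.8   64.9] w 30.4 F [0.9 0.3 0.3] q [  3.  -2. 130. -34.  30. -30.]
toolx [ 0.749 -0.434  0.5  ] y [ 0.433 -0.25  -0.866] z [0.501 0.866 0.   ]
shift in tool axes [-25.6  46.3   0.7]
```

View pics/wrist2.png

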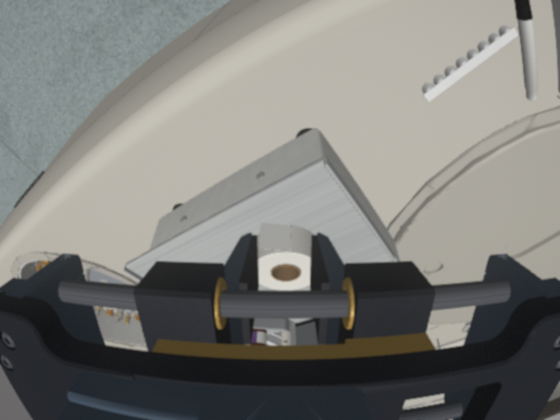

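View pics/scene2.png

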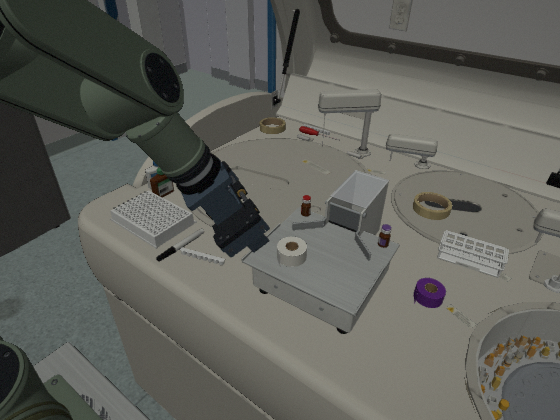

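Seen from the wrist, the roll (285,272) sits centred between the fingers. I'll descend behind it.

```bash
python3 -m handwheel '[[0.33,[-5,9,0],[0,0,0]],[0.33,[-5,9,0],[0,0,0]],[0.33,[-5,9,0],[0,0,0]],[0.33,[-5,9,0],[0,0,0]],[0.33,[-5,9,0],[0,0,0]],[0.33,[0,0,0],[0,0,0]],[0.33,[0,0,0],[0,0,0]],[0.33,[0,0,0],[0,0,0]],[0.33,[0,0,0],[0,0,0]],[0.33,[0,0,0],[0,0,0]]]'
python3 -c "
from h import *
report()
for n in ['side','scene']: cv2.imwrite('pics/%s3.png'%n,cv2.resize(env.grab_frame(n)[170:330,200:400,::-1],None,fx=3,fy=3))"
```

```text
time_s: 4.88
ee_pos: [438.9, -56.6, 109.0]
ee_rot: [-89.9, -30.1, -30.0]
force: [-0.6, -0.4, -0.2]
gripper_width: 30.0
t 4.88 tcp [438.9 -56.6 109. ] chute [-195.1   84.7   14. ] w 30.0 F [-0.6 -0.4 -0.2] q [  3.   4. 135. -48.  22. -15.]
toolx [ 0.749 -0.433  0.501] y [ 0.435 -0.25  -0.865] z [0.5   0.866 0.001]
```

View pics/side3.png

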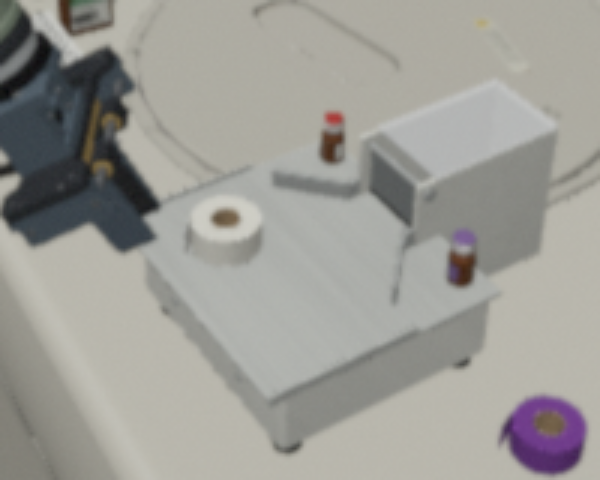

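View pics/scene3.png

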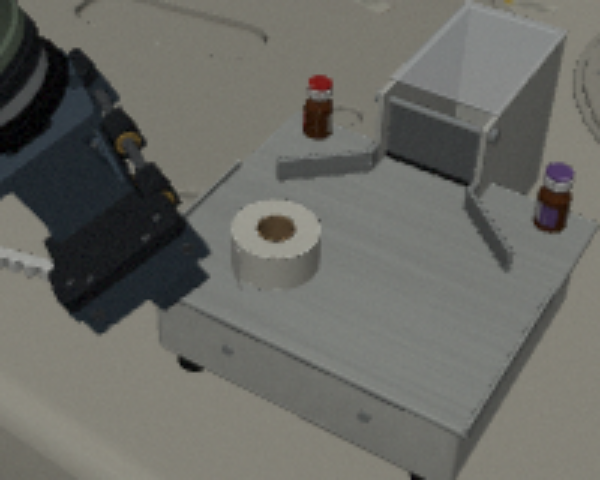

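```bash
python3 -m handwheel '[[0.33,[4.2,4,0],[0,0,0]],[0.33,[5.2,3,0],[0,0,0]],[0.33,[5.2,3,0],[0,0,0]],[0.33,[5.2,3,0],[0,0,0]],[0.33,[5.2,3,0],[0,0,0]],[0.33,[5.2,3,0],[0,0,0]],[0.33,[5.2,3,0],[0,0,0]],[0.33,[5.2,3,0],[0,0,0]],[0.33,[5.2,3,0],[0,0,0]],[0.33,[5.2,3,0],[0,0,0]]]'
cat >> h.py <<'E'
def roll(n,guess):
    env.grab_frame(n); out=[]; p=np.load("chute.npy")
    for d in env.masks_of(n,"label_roll"):
        m=np.array(np.nonzero(d["region"])).mean(1)[::-1]
        def g(c):
            hu=cv2.convexHull(proj(n,cyl(c,95,29,28)).astype(np.float32)).astype(float).reshape(-1,2)
            x,y=hu.T;x1,y1=np.roll(hu,-1,0).T;k=x*y1-x1*y
            return np.array([((x+x1)*k).sum(),((y+y1)*k).sum()])/(3*k.sum())-m
        q=least_squares(g,guess,diff_step=1e-3).x; h=hullmask(n,q,95,29,28); c,s=np.cos(p[2]),np.sin(p[2]); e=q-p[:2]
        print(n,d["p"],m.round(),"w",q.round(1),"chute",np.round([c*e[0]+s*e[1],-s*e[0]+c*e[1]],1),"iou",round((h&d["region"]).sum()/(h|d["region"]).sum(),2))
E
python3 -c "
from h import *
report()
roll('scene',[530,-105]);roll('side',[530,-105])
cv2.imwrite('pics/scene4.png',cv2.resize(env.grab_frame('scene')[170:330,200:400,::-1],None,fx=3,fy=3))"
```

```text
time_s: 5.82
ee_pos: [490.3, -86.8, 106.8]
ee_rot: [-90.0, -30.0, -30.0]
force: [-0.9, 0.3, 0.9]
gripper_width: 30.3
t 5.82 tcp [490.3 -86.8 106.8] chute [-146.1   50.7   11.8] w 30.3 F [-0.9  0.3  0.9] q [ -2.   8. 130. -43.  20. -24.]
toolx [ 0.75  -0.433  0.5  ] y [ 0.433 -0.25  -0.866] z [ 0.5    0.866 -0.   ]
scene 0.79 [429. 293.] w [ 559.9 -341.3] chute [ -96.  -208.4] iou 0.7
scene 0.67 [308. 248.] w [ 526.9 -111.9] chute [-111.5   22.9] iou 0.61
side 0.58 [287. 247.] w [ 523.8 -107.3] chute [-114.2   27.7] iou 0.92
side 0.55 [382. 314.] w [ 597.9 -385.8] chute [ -61.5 -255.6] iou 0.76
```

View pics/scene4.png

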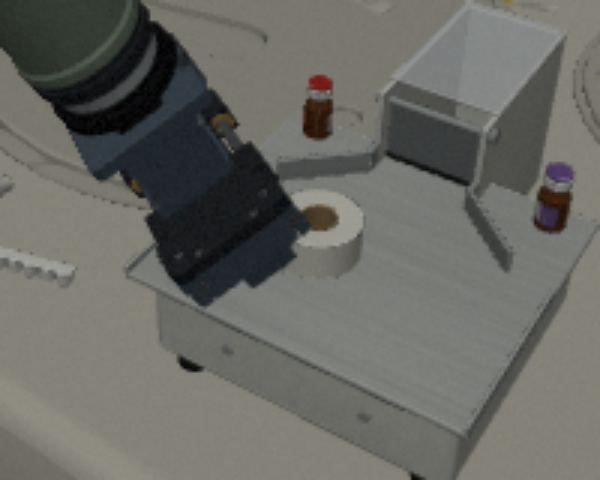

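The push is behaving as planned: the roll is at chute (-114,28), 39.6 mm ahead of the TCP against 39 predicted. I'll go on 50 mm to the lane's centreline.

```bash
python3 -m handwheel '[[0.33,[4.3,2.5,0],[0,0,0]],[0.33,[4.3,2.5,0],[0,0,0]],[0.33,[4.3,2.5,0],[0,0,0]],[0.33,[4.3,2.5,0],[0,0,0]],[0.33,[4.3,2.5,0],[0,0,0]],[0.33,[4.3,2.5,0],[0,0,0]],[0.33,[4.3,2.5,0],[0,0,0]],[0.33,[4.3,2.5,0],[0,0,0]],[0.33,[4.3,2.5,0],[0,0,0]],[0.33,[4.3,2.5,0],[0,0,0]]]'
python3 -c "
from h import *
report()
roll('scene',[560,-125]);roll('side',[560,-125])
p=np.load('chute.npy'); 
# target TCP: 30 deg lean, heading chute yaw, 52mm behind roll centre (chute -71,0)
s,M=tool(); t=chw(p,[[-71-55,0,107]])[0]; print('to',t,(M.T@(t-s['ee_pos'])).round(1))
cv2.imwrite('pics/side5.png',cv2.resize(env.grab_frame('side')[170:330,200:400,::-1],None,fx=3,fy=3))"
```

```text
time_s: 6.9
ee_pos: [533.4, -111.7, 106.7]
ee_rot: [-90.0, -30.0, -30.0]
force: [-0.9, 0.1, 0.9]
gripper_width: 30.2
t 6.9 tcp [ 533.4 -111.7  106.7] chute [-105.    22.6   11.7] w 30.2 F [-0.9  0.1  0.9] q [ -6.  12. 125. -38.  19. -32.]
toolx [ 0.75  -0.433  0.5  ] y [ 0.433 -0.25  -0.866] z [ 0.5    0.866 -0.   ]
scene 0.93 [429. 292.] w [ 560.2 -340.5] chute [ -95.6 -207.6] iou 0.69
scene 0.81 [333. 244.] w [ 568.1 -142. ] chute [-72.7 -10.3] iou 0.51
side 0.64 [382. 314.] w [ 598.  -386.1] chute [ -61.4 -256. ] iou 0.72
to [ 514.17128847 -135.82410266  107.        ] [ -3.4  -2.4 -30.5]
```

View pics/side5.png

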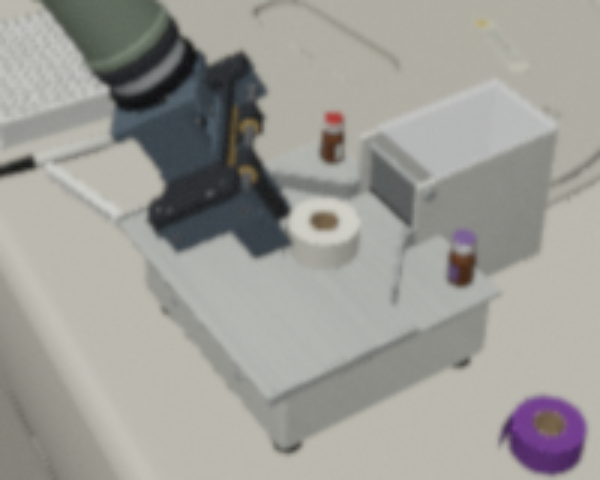

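Now I'll retreat 30 mm, turn 34.3° about vertical to the feed heading, and sidestep onto the centreline.

```bash
python3 -m handwheel '[[0.33,[-8.7,-5,0],[0,0,0]],[0.33,[-8.7,-5,0],[0,0,0]],[0.33,[-8.7,-5,0],[0,0,0]],[0.33,[0,0,0],[3.43,-5.94,0]],[0.33,[0,0,0],[3.43,-5.94,0]],[0.33,[0,0,0],[3.43,-5.94,0]],[0.33,[0,0,0],[3.43,-5.94,0]],[0.33,[0,0,0],[3.43,-5.94,0]],[0.33,[0,0,-20],[0,0,0]],[0.33,[0,0,-19.5],[0,0,0]]]'
python3 -c "
from h import *
report()
roll('scene',[568,-130]);roll('side',[568,-130])
for n in ['scene','side']: cv2.imwrite('pics/%s6.png'%n,cv2.resize(env.grab_frame(n)[170:330,200:400,::-1],None,fx=3,fy=3))"
```

```text
time_s: 7.98
ee_pos: [492.8, -131.3, 103.1]
ee_rot: [-89.6, -28.7, -14.8]
force: [0.7, 2.0, 2.7]
gripper_width: 30.2
t 7.98 tcp [ 492.8 -131.3  103.1] chute [-146.9    6.2    8.1] w 30.2 F [0.7 2.  2.7] q [-17.   9. 130.   7.  13. -99.]
toolx [ 0.848 -0.224  0.48 ] y [ 0.466 -0.116 -0.877] z [0.253 0.968 0.006]
scene 0.88 [430. 293.] w [ 560.  -341.8] chute [ -95.9 -208.9] iou 0.68
scene 0.81 [332. 235.] w [ 590.4 -126.5] chute [-49.3   3.5] iou 0.37
side 0.86 [381. 315.] w [ 597.  -386.3] chute [ -62.4 -256. ] iou 0.74
side 0.67 [307. 247.] w [ 566.9 -129.9] chute [-73.    1.9] iou 0.91
```

View pics/scene6.png

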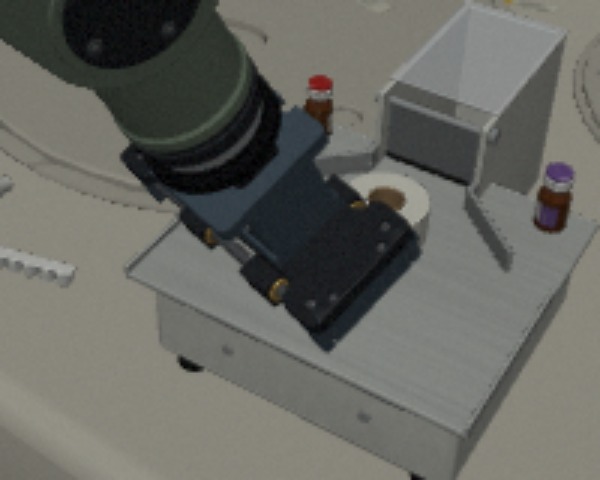

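View pics/side6.png

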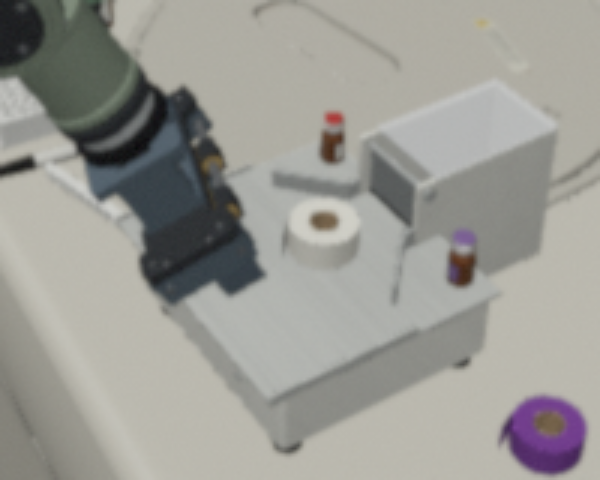

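```bash
python3 -c "
from h import *
report(chw(np.load('chute.npy'),[[-132,0.5,108]])[0])
s,M=tool(); p=np.load('chute.npy'); x=np.array([np.cos(p[2]),np.sin(p[2]),0]); 
for L in (30,27,25):
  l=np.radians(L); ty=np.sin(l)*x-[0,0,np.cos(l)]; tx=np.cos(l)*x+[0,0,np.sin(l)]; T=np.c_[tx,ty,np.cross(tx,ty)]
  print(L,np.degrees(R.from_matrix(M.T@T).as_rotvec()).round(1))"
```

```text
t 8.28 tcp [ 492.9 -131.1  102.9] chute [-146.9    6.3    7.9] w 30.0 F [-0.9 -3.7  4.9] q [-17.   9. 129.   6.  13. -98.]
toolx [ 0.848 -0.225  0.48 ] y [ 0.465 -0.117 -0.878] z [0.254 0.967 0.005]
shift in tool axes [16.5  3.1 -0.6]
30 [  9.1 -16.8  -1.3]
27 [  8.6 -17.    1.7]
25 [  8.3 -17.1   3.7]
```

The fingers lagged near a wrist singularity and are lightly on the deck (5 N). I'll raise 12 mm and finish the turn slowly, easing the lean a little.

```bash
python3 -m handwheel '[[0.33,[3,-5.2,0],[0,0,0]],[0.33,[3,-5.2,0],[0,0,0]],[0.33,[0,0,0],[1.3,-2.6,0.4]],[0.33,[0,0,0],[1.3,-2.6,0.4]],[0.33,[0,0,0],[1.3,-2.6,0.4]],[0.33,[0,0,0],[1.3,-2.6,0.4]],[0.33,[0,0,0],[1.3,-2.6,0.4]],[0.33,[0,0,0],[1.3,-2.6,0.4]],[0.33,[0,0,0],[0.6,-1.4,0]],[0.33,[0,0,0],[0,0,0]]]'
python3 -c "
from h import *
report(chw(np.load('chute.npy'),[[-132,0.5,108]])[0])
s,M=tool(); p=np.load('chute.npy'); x=np.array([np.cos(p[2]),np.sin(p[2]),0]); 
for L in (30,27,25):
  l=np.radians(L); ty=np.sin(l)*x-[0,0,np.cos(l)]; tx=np.cos(l)*x+[0,0,np.sin(l)]; T=np.c_[tx,ty,np.cross(tx,ty)]
  print(L,np.degrees(R.from_matrix(M.T@T).as_rotvec()).round(1))"
```

```text
time_s: 9.12
ee_pos: [492.4, -130.9, 114.2]
ee_rot: [-89.9, -26.2, 4.2]
force: [0.1, 0.1, -0.1]
gripper_width: 30.2
t 9.12 tcp [ 492.4 -130.9  114.2] chute [-147.3    6.5   19.2] w 30.2 F [ 0.1  0.1 -0.1] q [ -24.    9.  125.   30.   25. -143.]
toolx [0.895 0.066 0.441] y [ 0.439  0.034 -0.898] z [-0.074  0.997  0.001]
shift in tool axes [11.  12.4 -6. ]
30 [-0.  -0.1 -3.8]
27 [-0.  -0.1 -0.8]
25 [-0.  -0.1  1.2]
```

Joint 6 is only 3.5° from its limit. A half turn about tool y gives the same finger geometry with j6 near +37°. I'll raise 15 mm and flip there.

```bash
python3 -m handwheel '[[0.33,[3.3,-6.7,0],[0,0,0]],[0.33,[3.3,-6.7,0],[0,0,0]],[0.33,[0,0,0],[0,7.15,0]],[0.33,[0,0,0],[0,7.15,0]],[0.33,[0,0,0],[0,7.15,0]],[0.33,[0,0,0],[0,7.15,0]],[0.33,[0,0,0],[0,7.15,0]],[0.33,[0,0,0],[0,7.15,0]],[0.33,[0,0,0],[0,7.15,0]],[0.33,[0,0,0],[0,7.15,0]]]'
python3 -m handwheel '[[0.33,[0,0,0],[0,7.15,0]],[0.33,[0,0,0],[0,7.15,0]],[0.33,[0,0,0],[0,7.15,0]],[0.33,[0,0,0],[0,7.15,0]],[0.33,[0,0,0],[0,7.15,0]],[0.33,[0,0,0],[0,7.15,0]],[0.33,[0,0,0],[0,7.15,0]],[0.33,[0,0,0],[0,7.15,0]],[0.33,[0,0,0],[0,7.15,0]],[0.33,[0,0,0],[0,7.15,0]]]'
python3 -m handwheel '[[0.33,[0,0,0],[0,7.15,0]],[0.33,[0,0,0],[0,7.15,0]],[0.33,[0,0,0],[0,7.15,0]],[0.33,[0,0,0],[0,7.15,0]],[0.33,[0,0,0],[0,7.15,0]],[0.33,[0,0,0],[0,7.15,0]],[0.33,[0,0,0],[0,7.15,0]],[0.33,[0,0,0],[0,1.25,0]],[0.33,[0,0,0],[0,0,0]],[0.33,[0,0,0],[0,0,0]]]'
cat >> h.py <<'E'
def want(x,y,z,L):
    s,M=tool(); p=np.load('chute.npy'); f=np.array([np.cos(p[2]),np.sin(p[2]),0]); l=np.radians(L)
    ty=np.sin(l)*f-[0,0,np.cos(l)]; tx=-(np.cos(l)*f+[0,0,np.sin(l)]); T=np.c_[tx,ty,np.cross(tx,ty)]
    rv=R.from_matrix(M.T@T).as_rotvec(degrees=True); d=chw(p,[[x,y,z]])[0]-s['ee_pos']
    print("want",L,"turn",rv.round(1),"shift",(M.T@d).round(1))
E
python3 -c "
from h import *
report(); want(-132,0.5,108,27); want(-132,0.5,108,30)
cv2.imwrite('pics/wrist7.png',env.grab_frame('wrist')[:,:,::-1])
roll('side',[568,-130])"
```

```text
time_s: 9.95
ee_pos: [492.4, -130.7, 129.5]
ee_rot: [-67.5, -13.7, -56.1]
force: [-0.1, 0.1, -0.5]
gripper_width: 30.0
time_s: 10.78
ee_pos: [492.4, -130.7, 129.5]
ee_rot: [-69.1, 16.2, -121.8]
force: [1.4, -0.8, -0.5]
gripper_width: 30.3
time_s: 11.62
ee_pos: [492.4, -131.0, 129.3]
ee_rot: [-89.9, 26.2, -175.6]
force: [-0.3, 0.3, 0.8]
gripper_width: 30.1
t 11.62 tcp [ 492.4 -131.   129.3] chute [-147.3    6.4   34.3] w 30.1 F [-0.3  0.3  0.8] q [-24.   8. 124.  27.  27.  40.]
toolx [-0.895 -0.069 -0.441] y [ 0.44   0.033 -0.897] z [ 0.076 -0.997  0.001]
want 27 turn [-0.   0.   0.8] shift [-4.4 25.9  5.9]
want 30 turn [-0.   0.   3.8] shift [-4.4 25.9  5.9]
side 0.94 [382. 314.] w [ 598.3 -386.3] chute [ -61.1 -256.1] iou 0.71
side 0.66 [227. 234.] w [414.9   9.7] chute [-214.   152.6] iou 0.31
side 0.62 [307. 247.] w [ 567.6 -130.5] chute [-72.4   1.2] iou 0.89
```

View pics/wrist7.png

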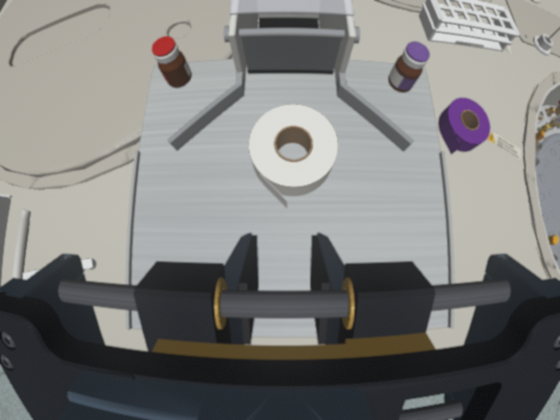

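The wrist view shows the roll at (293,147), in line with the flap at (294,50), and the vials at (172,62) and (410,67). The fingers are about 6 mm left of centre, as measured. I'll descend, sidestep and start forward.

```bash
python3 -m handwheel '[[0.33,[-0.9,5.2,1.2],[0,0,0.5]],[0.33,[-0.9,5.2,1.2],[0,0,0.5]],[0.33,[-0.9,5.2,1.2],[0,0,0.5]],[0.33,[-0.9,5.2,1.2],[0,0,0.5]],[0.33,[-0.9,5.2,1.2],[0,0,0.5]],[0.33,[-4.4,2.4,0],[0,0,0]],[0.33,[-4.4,2.4,0],[0,0,0]],[0.33,[-4.4,2.4,0],[0,0,0]],[0.33,[-4.4,2.4,0],[0,0,0]],[0.33,[-4.4,2.4,0],[0,0,0]]]'
python3 -c "
from h import *
report(); want(-60,0,107.5,29)
cv2.imwrite('pics/wrist8.png',env.grab_frame('wrist')[:,:,::-1])
roll('side',[568,-130])"
```

```text
time_s: 12.6
ee_pos: [534.5, -134.3, 108.4]
ee_rot: [-90.0, 28.7, -175.7]
force: [-0.1, -0.4, 0.5]
gripper_width: 30.5
t 12.6 tcp [ 534.5 -134.3  108.4] chute [-105.6    0.    13.4] w 30.5 F [-0.1 -0.4  0.5] q [-23.  12. 123.  35.  22.  32.]
toolx [-0.875 -0.065 -0.48 ] y [ 0.479  0.035 -0.877] z [ 0.074 -0.997  0.   ]
want 29 turn [-0.1 -0.1  0.3] shift [-39.6  22.7  -0.1]
side 0.93 [382. 315.] w [ 597.8 -386.7] chute [ -61.6 -256.5] iou 0.71
side 0.72 [314. 249.] w [ 580.7 -142.1] chute [-60.1 -11.3] iou 0.41
side 0.33 [330. 231.] w [ 651.5 -102.1] chute [13.5 23.2] iou 0.47
```

View pics/wrist8.png

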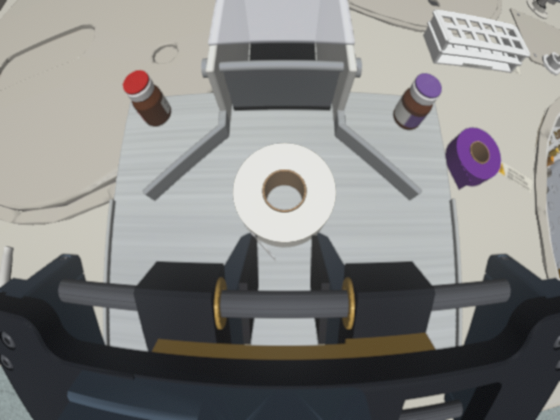

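The roll is seated in the cradle, in line with the flap. Pushing on 50 mm.

```bash
python3 -m handwheel '[[0.33,[-4.4,2.4,0],[0,0,0]],[0.33,[-4.4,2.4,0],[0,0,0]],[0.33,[-4.4,2.4,0],[0,0,0]],[0.33,[-4.4,2.4,0],[0,0,0]],[0.33,[-4.4,2.4,0],[0,0,0]],[0.33,[-4.4,2.4,0],[0,0,0]],[0.33,[-4.4,2.4,0],[0,0,0]],[0.33,[-4.4,2.4,0],[0,0,0]],[0.33,[-4.4,2.4,0],[0,0,0]],[0.33,[-4.4,2.4,0],[0,0,0]]]'
python3 -c "
from h import *
report(); want(-5,0,107,29)
cv2.imwrite('pics/wrist9.png',env.grab_frame('wrist')[:,:,::-1])
cv2.imwrite('pics/side9.png',cv2.resize(env.grab_frame('side')[170:330,200:400,::-1],None,fx=3,fy=3))"
```

```text
time_s: 13.58
ee_pos: [584.1, -130.6, 108.0]
ee_rot: [-90.0, 28.7, -175.8]
force: [-0.1, -0.5, -0.4]
gripper_width: 30.3
t 13.58 tcp [ 584.1 -130.6  108. ] chute [-55.9  -0.   13. ] w 30.3 F [-0.1 -0.5 -0.4] q [-20.  16. 118.  31.  23.  40.]
toolx [-0.875 -0.065 -0.48 ] y [ 0.478  0.035 -0.877] z [ 0.074 -0.997 -0.   ]
want 29 turn [-0.1 -0.1  0.3] shift [-44.1  25.3  -0.2]
```

View pics/wrist9.png

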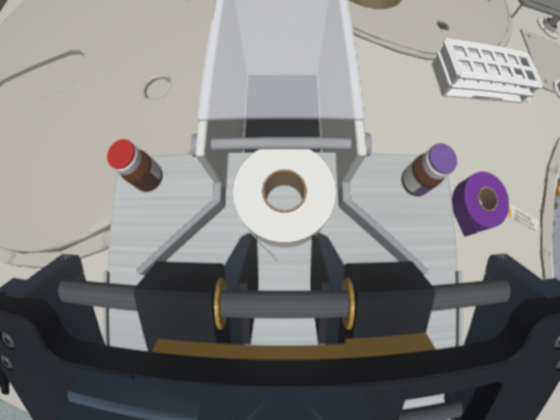

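View pics/side9.png

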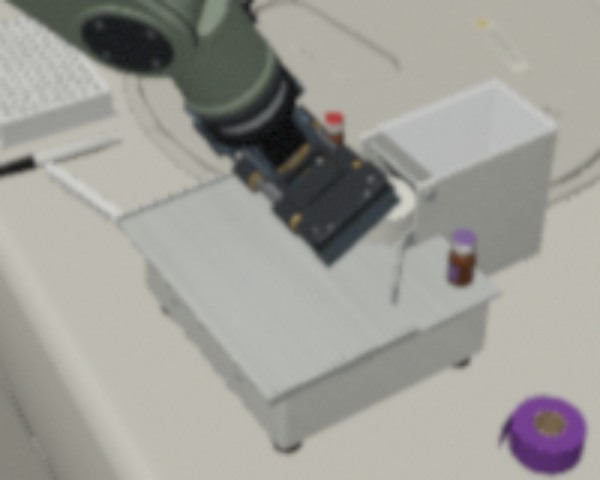

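The roll is centred in the mouth and starting to lift the flap. Continuing slowly.

```bash
python3 -m handwheel '[[0.33,[-3.5,1.9,0],[0,0,0]],[0.33,[-3.5,1.9,0],[0,0,0]],[0.33,[-3.5,1.9,0],[0,0,0]],[0.33,[-3.5,1.9,0],[0,0,0]],[0.33,[-3.5,1.9,0],[0,0,0]],[0.33,[-3.5,1.9,0],[0,0,0]],[0.33,[-3.5,1.9,0],[0,0,0]],[0.33,[-3.5,1.9,0],[0,0,0]],[0.33,[0,0,0],[0,0,0]],[0.33,[0,0,0],[0,0,0]]]'
python3 -c "
from h import *
report(); want(-5,0,107,29)
cv2.imwrite('pics/wrist10.png',env.grab_frame('wrist')[:,:,::-1])
cv2.imwrite('pics/side10.png',cv2.resize(env.grab_frame('side')[170:330,200:400,::-1],None,fx=3,fy=3))"
```

```text
time_s: 14.52
ee_pos: [615.8, -128.3, 108.2]
ee_rot: [-90.0, 28.7, -175.8]
force: [0.8, -0.1, -0.6]
gripper_width: 30.0
t 14.52 tcp [ 615.8 -128.3  108.2] chute [-24.1  -0.2  13.2] w 30.0 F [ 0.8 -0.1 -0.6] q [-19.  18. 114.  28.  23.  44.]
toolx [-0.875 -0.065 -0.48 ] y [ 0.479  0.035 -0.877] z [ 0.074 -0.997  0.   ]
want 29 turn [-0.1 -0.1  0.3] shift [-16.2  10.3  -0.2]
```

View pics/wrist10.png

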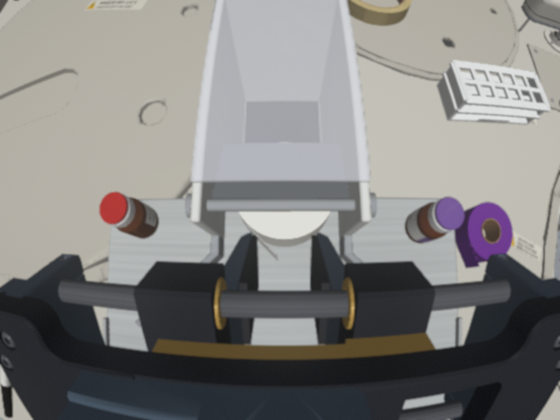

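View pics/side10.png

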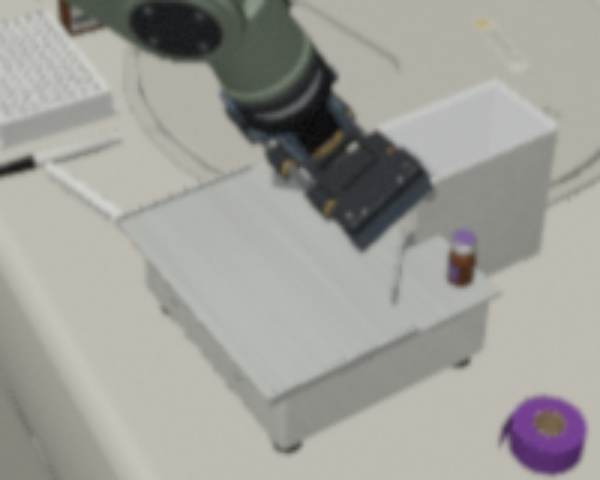

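The flap is raised, with the roll under it at (283,222). I'll push the last 18 mm with a touch more lean to clear the rod.

```bash
python3 -m handwheel '[[0.33,[-2.6,1.5,0],[0,0,0.5]],[0.33,[-2.6,1.5,0],[0,0,0.5]],[0.33,[-2.6,1.5,0],[0,0,0.5]],[0.33,[-2.6,1.5,0],[0,0,0.5]],[0.33,[-2.6,1.5,0],[0,0,0]],[0.33,[-2.6,1.5,0],[0,0,0]],[0.33,[0,0,0],[0,0,0]],[0.33,[0,0,0],[0,0,0]],[0.33,[0,0,0],[0,0,0]],[0.33,[0,0,0],[0,0,0]]]'
python3 -c "
from h import *
report(); want(-2,0,107,31)
cv2.imwrite('pics/wrist11.png',env.grab_frame('wrist')[:,:,::-1])"
```

```text
time_s: 15.45
ee_pos: [633.3, -126.9, 108.1]
ee_rot: [-90.0, 30.7, -175.8]
force: [0.1, 0.3, -0.6]
gripper_width: 30.2
t 15.45 tcp [ 633.3 -126.9  108.1] chute [-6.5 -0.1 13.1] w 30.2 F [ 0.1  0.3 -0.6] q [-18.  19. 114.  32.  21.  40.]
toolx [-0.858 -0.063 -0.51 ] y [ 0.509  0.038 -0.86 ] z [ 0.074 -0.997 -0.   ]
want 31 turn [-0.1 -0.1  0.3] shift [-3.3  3.3 -0.1]
```

View pics/wrist11.png

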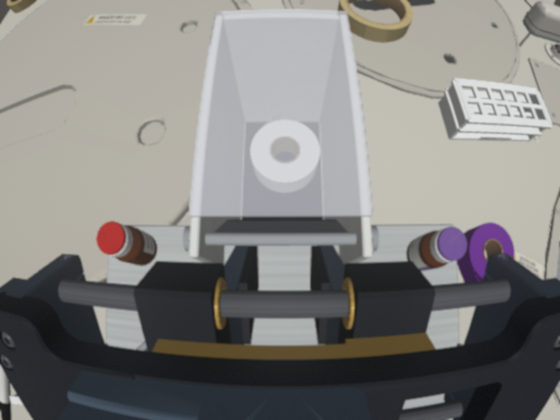

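The roll is in the bin at (285,150). I'll draw the fingers back, then up.

```bash
python3 -m handwheel '[[0.33,[4.3,-2.6,0],[0,0,0]],[0.33,[5.2,-3.1,0],[0,0,0]],[0.33,[6.9,-4.1,0],[0,0,0]],[0.33,[6.9,-4.1,0],[0,0,0]],[0.33,[6.9,-4.1,0],[0,0,0]],[0.33,[6.9,-4.1,0],[0,0,0]],[0.33,[6.9,-4.1,0],[0,0,0]],[0.33,[6.9,-4.1,0],[0,0,0]],[0.33,[6.9,-4.1,0],[0,0,0]],[0.33,[6.9,-4.1,0],[0,0,0]]]'
python3 -m handwheel '[[0.33,[-2,-9,0],[0,0,0]],[0.33,[-4,-8,0],[0,0,0]],[0.33,[-4,-8,0],[0,0,0]],[0.33,[-4,-8,0],[0,0,0]],[0.33,[0,0,0],[0,0,0]],[0.33,[0,0,0],[0,0,0]],[0.33,[0,0,0],[0,0,0]],[0.33,[0,0,0],[0,0,0]],[0.33,[0,0,0],[0,0,0]],[0.33,[0,0,0],[0,0,0]]]'
python3 -m handwheel '[[0.33,[0,0,0],[0,0,0]],[0.33,[0,0,0],[0,0,0]],[0.33,[0,0,0],[0,0,0]],[0.33,[0,0,0],[0,0,0]],[0.33,[0,0,0],[0,0,0]],[0.33,[0,0,0],[0,0,0]],[0.33,[0,0,0],[0,0,0]],[0.33,[0,0,0],[0,0,0]],[0.33,[0,0,0],[0,0,0]],[0.33,[0,0,0],[0,0,0]]]'
python3 -c "
from h import *
report()
cv2.imwrite('pics/wrist12.png',env.grab_frame('wrist')[:,:,::-1])
cv2.imwrite('pics/scene12.png',env.grab_frame('scene')[:,:,::-1])"
```

```text
time_s: 16.33
ee_pos: [557.5, -132.6, 108.3]
ee_rot: [-90.0, 30.7, -175.8]
force: [0.1, 0.7, 0.6]
gripper_width: 29.9
time_s: 17.17
ee_pos: [553.3, -132.8, 143.2]
ee_rot: [-90.0, 30.6, -175.8]
force: [0.5, -0.2, -0.7]
gripper_width: 30.0
time_s: 18.0
ee_pos: [553.6, -132.9, 143.8]
ee_rot: [-90.0, 30.7, -175.8]
force: [-0.8, -0.4, -0.5]
gripper_width: 30.3
t 18.0 tcp [ 553.6 -132.9  143.8] chute [-86.5  -0.   48.8] w 30.3 F [-0.8 -0.4 -0.5] q [-22.  11. 120.  33.  25.  37.]
toolx [-0.858 -0.063 -0.51 ] y [ 0.509  0.038 -0.86 ] z [ 0.074 -0.997 -0.   ]
```

View pics/wrist12.png

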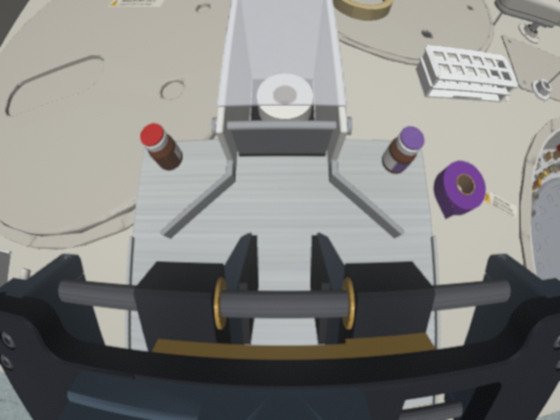

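View pics/scene12.png

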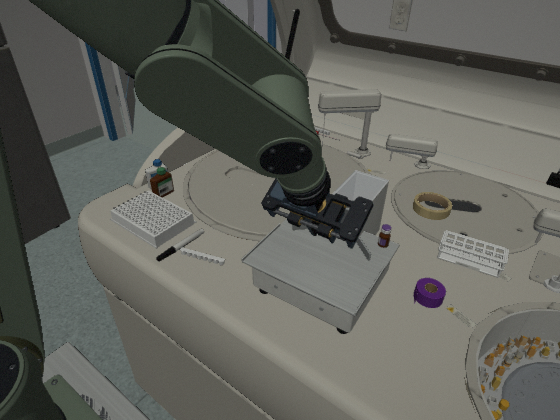

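The flap hangs at (283,137), the roll is in the bin at (285,95), and the vials, rack, pen and strip haven't moved. I'll wait one more call to confirm nothing is still moving.

```bash
python3 -m handwheel '[[0.33,[0,0,0],[0,0,0]],[0.33,[0,0,0],[0,0,0]],[0.33,[0,0,0],[0,0,0]],[0.33,[0,0,0],[0,0,0]],[0.33,[0,0,0],[0,0,0]],[0.33,[0,0,0],[0,0,0]],[0.33,[0,0,0],[0,0,0]],[0.33,[0,0,0],[0,0,0]],[0.33,[0,0,0],[0,0,0]],[0.33,[0,0,0],[0,0,0]]]'
python3 -c "
from h import *
f=env.grab_frame('wrist')[:,:,::-1]; o=cv2.imread('pics/wrist12.png')
print(np.abs(f.astype(int)-o)[60:230].mean(), np.abs(f.astype(int)-o)[70:170,210:360].max())
# project expected flap (shut) bottom edge with the wrist camera
s,M=tool(); c=env.camera_info('wrist'); W=np.eye(4); W[:3,:3]=M; W[:3,3]=s['ee_pos']; C=np.linalg.inv(W@c['mount'])
p=np.load('chute.npy'); g=f.copy()
for ang,col in ((0,(0,255,0)),(0.2,(0,0,255))):
  for y in (-34,34):
    P=chw(p,[[49*np.sin(ang),y,147-49*np.cos(ang)]])[0]; q=C[:3,:3]@P+C[:3,3]; th=np.arctan2(np.hypot(q[0],q[1]),q[2]); u=c['fx']*th*q[:2]/np.hypot(q[0],q[1])+[c['cx'],c['cy']]; print(ang,u.round(1)); cv2.circle(g,tuple(np.round(u).astype(int)),1,col,-1)
cv2.imwrite('pics/w13.png',cv2.resize(g[60:200,190:380],None,fx=4,fy=4))"
```

```text
time_s: 18.93
ee_pos: [553.6, -132.8, 143.8]
ee_rot: [-90.0, 30.7, -175.8]
force: [-0.3, -0.4, 0.3]
gripper_width: 30.1
0.5403781512605041 12
0 [326.6 153.9]
0 [240.1 154. ]
0.2 [326.2 142.3]
0.2 [240.5 142.4]
```

View pics/w13.png

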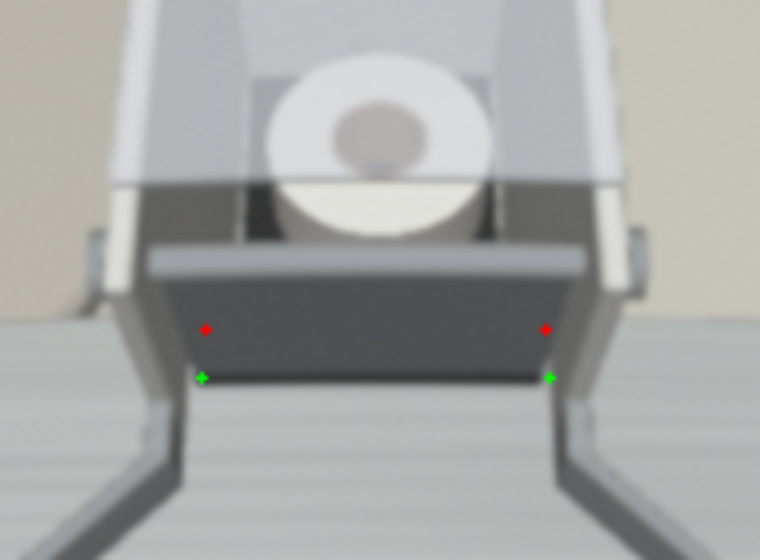

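The flap's lower edge lies on the marks computed for a shut flap, and the roll rests in the bin. Handing in.

```bash
python3 -c "
from workcell import env
print(env.job_done())"
```

```text
the job is handed in; nothing more can be done
None
```

The label roll is in the bin, the flap is shut, and I handed the job in at about 19 s; the hand-in gives no verdict. I pushed the roll diagonally to the lane's middle with leaned, part-open fingers. Then I re-aimed and pushed it straight through the flap without lifting it, and drew the fingers back clear.

**Last checks:**
- **Roll:** it lies still in the bin; two wrist pictures about a second apart show no change.
- **Flap:** its lower edge sits on the marks projected for a shut flap.
- **Other things:** the vials, rack, pen, strip and purple look-alike looked unmoved in the last pictures. I did not measure them again.
- **Contact:** the robot touches nothing, with forces under 1 N.

**What went wrong on the way:**
- The first turn to the feed heading lagged near a wrist singularity. The fingertips rested lightly on the deck (about 5 N) until I raised them.
- Joint 6 came within 3.5° of its limit, so I gave the tool a half turn before the final push.
- The scene camera's roll positions disagreed with the side camera's while the arm hid part of the roll. I used the side and wrist views instead.

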